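# Unbolt and open a photoreactor hatch past its spring catch

### The arm

A 6-joint arm with a two-finger parallel gripper is mounted at the origin on a cart in front of the work surface, level with it; the furniture and walls round the work are solid. World frame = base frame: x ahead of the robot, y to its left, z up, the work surface at z = 0. Lengths are in m, angles in rad, forces in N, time in s.
With the tool pointing down it reaches from about 0.35 to 0.85 m from the base axis. Payload 8.1 kg.
Tool frame: the origin (TCP) lies midway between the tips of the shut fingers; the grasp point (between the pads) lies 19 mm behind it (robot.grip_point_offset is the distance from the TCP to the grasp point, in m); z points along the fingers, y is the line along which they close (so a half turn about z gives the same grasp; the last joint's range is limited). The gripper opens to 93 mm and grips with 3 to 60 N. Pads are 15 mm wide; open, the fingers measure 128 mm over their backs; the gripper's body (75 mm by 188 mm) begins 65 mm behind the grasp point.
Start: joints at [-1.333, 0.13, 1.488, -0, 1.523, -0.085], TCP at [0.19, -0.569, 0.219] pointing down, gripper open.
Joint ranges: [-2.96, 2.96], [-0.89, 2.26], [0.02, 2.5], [-1.34, 4.48], [0, 2.73], [-2.66, 2.66]. Speed limits (rad/s): [2.39, 2.39, 2.79, 3.14, 3.14, 3.14].

### API

Orientations are given as a rotation vector (axis times angle).
In Python, from plant import robot, read_camera, job gives the robot as it stands.
- The arm moves only by the shell command python3 -m inch 'ROWS' [FORCE]. ROWS is JSON, one flat list of numbers, 5 for each row, row after row: the shift along the world's x, y, z in mm, then the turn about the world's z in degrees, then the opening in per cent of the stroke, from 0 (shut) to 100 (fully open). In form: [dx, dy, dz, yaw, hand, dx, dy, dz, yaw, hand, ...]. A call has 1 to 10 rows; each row is the pose to reach, as a shift and turn from the pose commanded when the call began; what a row does not reach only later rows make up. A row lasts 1/12 s, in which the tool goes at most 41.7 mm and 7.16 degrees, less where a joint would pass 70% of its speed; a pose out of reach is approached as far as the arm can. A call with a gripper value outside its range is refused whole. The fingers move at their own pace and stop on an object; FORCE is the grip in N (left out, the last holds). Time passes only in rows, so rows that repeat a pose let the fingers close. It gives the time, the measured TCP pose, the force, the opening and the grip force at its end, in the units of the state.
- robot.read_state(): the state, without advancing time (a new reading comes with each control period).
- read_camera(name): name is "scene" or "top"; returns a dict with "image" (400x640x3 uint8, blue, green, red), "K" (3x3 intrinsics, pixels), "extrinsics" (4x4, takes a point from world to camera coordinates). Camera axes: x right, y down, z forward; pixel columns grow to the right and rows downward; lengths in m; the calibration is good to about 2 mm. A picture is of the moment at which its call begins. There is no depth.
- job.close_job(): hands the job in; it is judged then, once.
The state is a dict: "t": time; "q": joint angles; "dq": joint speeds; "joint_torque": joint torques, N m; "tool_pos": TCP position; "orientation": TCP orientation; "force": force on the tool from outside, world axes, zero at the start; "wrist_torque": the same for the moment, N m; "opening": finger opening in m; "gripper_force": force on a finger pad.
Only numpy, scipy, OpenCV 4.12 (cv2) and the standard library are available. Lean on these libraries where they do the work, as an engineer would, in place of code of your own. Each camera call takes 0.05 s, during which the arm holds its last target. There are 200 camera calls.

### The job

The exposure is over: open the hatch of the white photoreactor so that its vials can be reached. With one fingertip press the red spring catch down and keep it down while the other fingertip pushes the bolt's black thumb plate all the way back to its stop, let the catch spring up again so that it locks the bolt there, then push the unlocked hatch to the left until it is fully open (it has a black rib for the finger), and leave it so. Only push with the fingers: do not lift the reactor or push it along the bench, and leave the vials and the loose things around it alone.

Things in the scene. Friction and masses are not known exactly. Their poses are not given: they have to be found in the camera images.
- reactor: White bench-top photoreactor, a loose 7 kg sheet-metal box on four rubber feet, 190 (x) x 330 (y) x 100 mm high to its deck. Origin: centre of its underside on the bench. Its +x points from the front (amber window, control knob; towards the robot) to the back, +y to the left, z up. The hatch lies on the right half of the deck. Hatch, bolt and catch keep this orientation.
- catch_slide (a joint): Travel of the red spring catch, m: 0 = up, 0.010 = fully down, against a hard stop. Straight down; the spring needs about 3 N to start and 8 N at the bottom, and lifts it again when let go. Its pawl stands behind a lug of the bolt: the bolt can move only with the catch more than about 0.006 down. With the bolt at its back stop the pawl comes up in front of the lug and locks the bolt open; it cannot come up in between.
- catch_bar: The red press bar of the catch, flat, ribbed across, 76 (x) x 24 (y) mm. Origin: centre of its top face, 31 mm above the deck when up; long enough for a fingertip to slide along it with the bolt. A black frame round it is 18 mm above the deck.
- bolt (a joint): Travel of the steel bolt, m: 0 = shot into the keeper at the front (hatch locked), 0.026 = fully back, at its stop. It moves along the reactor's +x (away from the robot); friction about 2 N. The tip is out of the keeper after about 0.016.
- bolt_push (a point): Middle of the ribbed front face of the bolt's black upright thumb plate, the face to push, moving with the bolt. The plate is 32 wide (y) x 8 thick (x) mm; its top is 9 mm above this point, 44 mm above the deck. The point lies 60 mm to the right (-y) of the catch bar's centre line. The bolt bar and its guides in front of and behind the plate are at most 20 mm above the deck, the keeper 22 mm: lower than the top of the pressed catch.
- hatch (a joint): Travel of the grey hatch, m: 0 = shut, 0.125 = fully open. It slides along the reactor's +y (to the left) on the deck, with catch, bolt and rib on it; friction about 2.5 N.
- hatch_rib (a point): Middle of the top edge of the black finger rib that stands near the right edge of the hatch, moving with it: 60 long (x) x 9 thick (y) mm at its top, 30 mm above the deck, 24 mm above the hatch. Push its right-hand side towards the reactor's +y. The thumb plate is 45 mm to its left.
- vial_0: White screw-cap vial, 27 mm across, 58 tall, loose in a rack inside the reactor; origin under its base.
- vial_1: Another such vial in the rack.
- vial_2: Another such vial in the rack.
- wash_bottle: White wash bottle with blue cap, 60 x 92 x 192 mm, left of the reactor; origin under its base.
- petri_dish: Clear petri dish, 62 mm across, 14 high, left of the reactor; origin under its base.
- beaker: Plastic beaker, 96 x 105 x 121 mm, right of the reactor; origin under its base.
- marker: Red marker pen, 132 mm long, lying on the notebook on the right; origin under its middle.

How it is judged:
By the outcome, as a careful person would: the job done as asked, in the order asked, and still so for the second after the job is handed in, with the robot touching nothing.
It also fails if it takes over 51 s, if anything falls off the work surface, if the arm or the gripper's body presses on something with over 40 N, if the wrist force passes 120 N, or if a joint passes its speed limit or range.

## Working session

There is one attempt and no reset: what is moved stays moved. The work goes in short steps, Python scripts to look and compute and a shell command to move; the robot and the scene stay as the last step left them, time stands still between calls to the robot, and variables do not carry over. Pictures are saved under pics/ and viewed, at most 10 in all, crops included, and the job is handed in when it is done.

```bash
ls; mkdir -p pics; python3 - <<'E'
from plant import robot, read_camera
import cv2,numpy as np
for n in("scene","top"):
    c=read_camera(n); cv2.imwrite(f"pics/{n}0.png",c["image"]); np.savez(f"{n}.npz",K=c["K"],E=c["extrinsics"])
    E=c["extrinsics"]; print(n,c["K"].round(1).tolist(),(-E[:3,:3].T@E[:3,3]).round(3),E[2,:3].round(2))
print(robot.read_state())
E
```

```text
pics
scene [[393.9, 0.0, 324.3], [0.0, 393.9, 200.8], [0.0, 0.0, 1.0]] [-0.12  -1.097  0.738] [ 0.46  0.76 -0.46]
top [[454.5, 0.0, 324.4], [0.0, 454.5, 200.2], [0.0, 0.0, 1.0]] [ 0.455 -0.048  1.387] [ 0.05 -0.   -1.  ]
{'t': 0.1, 'q': array([-1.33337134e+00,  1.31115101e-01,  1.48916836e+00, -4.44358984e-06,
        1.52301170e+00, -8.54076274e-02]), 'dq': array([ 0.0009432 , -0.00210345, -0.00360711, -0.00019785,  0.00146824,
       -0.00032811]), 'joint_torque': array([ 2.56320978e-03, -5.61339855e+01, -4.93096983e+01,  7.72124087e-02,
        2.91291723e-02, -2.98138968e-05]), 'tool_pos': array([ 0.19024475, -0.56849105,  0.21767587]), 'orientation': array([-3.09907874e+00, -5.04632590e-01,  2.09911631e-04]), 'force': array([-0.05693429, -0.56130227, -0.22526877]), 'wrist_torque': array([-0.02850328, -0.00787921, -0.00423315]), 'gripper_force': 0.0, 'opening': 0.09294604303299693}
```

View pics/scene0.png

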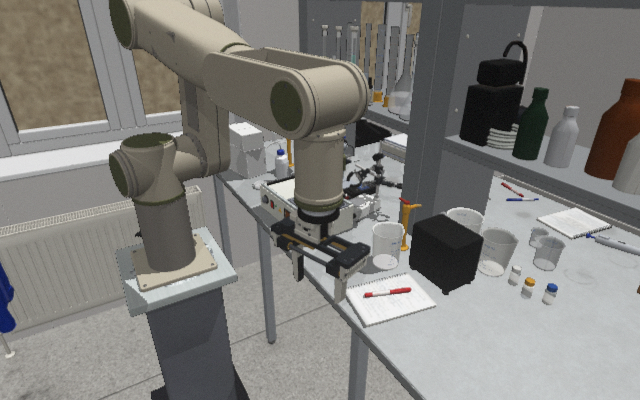

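View pics/top0.png

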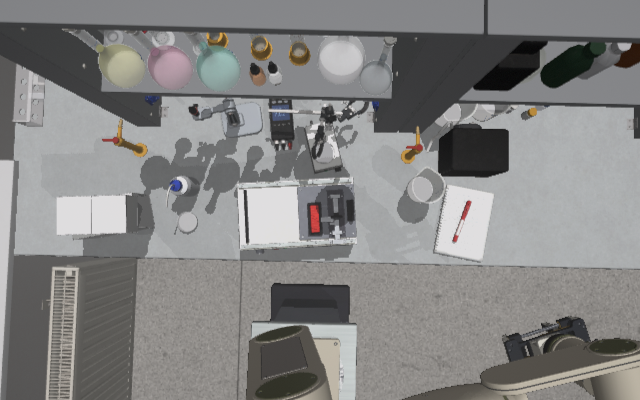

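The top view shows the reactor at columns 240–355, rows 180–248, the red bar near (314,219), with bolt and rib to its right. Zooming in.

```bash
cat > h.py <<'E'
import numpy as np
def ray(n,u,v,z):
    d=np.load(n+".npz");K,E=d["K"],d["E"];R=E[:3,:3];c=-R.T@E[:3,3]
    r=R.T@np.linalg.solve(K,[u,v,1.]);return c+r*(z-c[2])/r[2]
def proj(n,p):
    d=np.load(n+".npz");q=d["E"][:3,:3]@np.array(p)+d["E"][:3,3];q=d["K"]@q;return q[:2]/q[2]
E
python3 - <<'E'
import cv2,numpy as np
from h import *
im=cv2.imread("pics/top0.png")
cv2.imwrite("pics/top0c.png",cv2.resize(im[172:257,232:362],None,fx=6,fy=6,interpolation=cv2.INTER_CUBIC))
b,g,r=[im[...,i].astype(int) for i in range(3)]
m=((r>120)&(g<80)&(b<80)).astype(np.uint8); m[:172]=0;m[257:]=0;m[:,:232]=0;m[:,362:]=0
n,l,s,c=cv2.connectedComponentsWithStats(m)
for i in range(1,n):
  if s[i,4]>10: print(s[i],c[i],ray("top",*c[i],.131), cv2.minAreaRect(np.argwhere(l==i)[:,::-1].astype(np.float32)))
E
```

```text
[310 205  10  28 213] [314.33802817 218.85915493] [ 0.46610454 -0.02659312  0.131     ] ((314.4930725097656, 218.36878967285156), (27.067798614501953, 8.199177742004395), 86.98721313476562)
```

View pics/top0c.png

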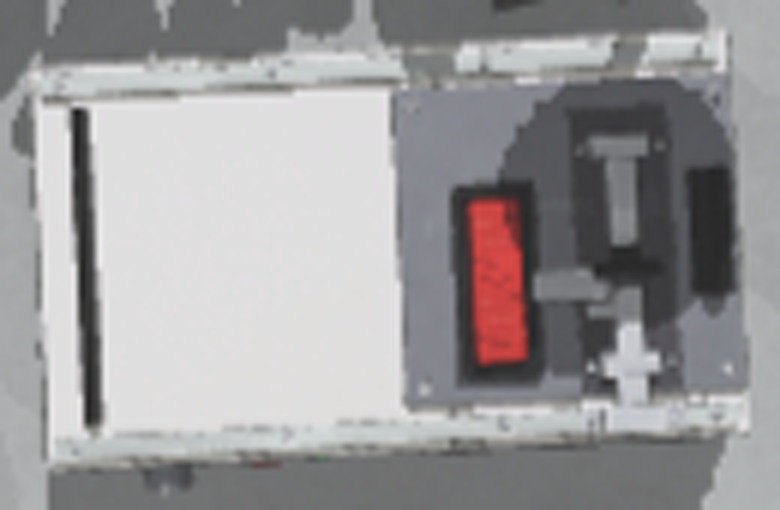

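The crop shows the red bar (corners ≈ (468,198),(518,198),(528,362),(478,365)), the thumb plate at ≈ (627,265), the rib at ≈ (711,232) and the keeper at (635,410). The reactor is yawed a few degrees.

```bash
python3 - <<'E'
from h import *
f=lambda u,v,z:ray("top",231.6+u/6,171.6+v/6,z)
P=[f(*c,.131) for c in((468,198),(518,198),(528,362),(478,365))]
c=np.mean(P,0);print("bar",c, "axis deg",np.degrees(np.arctan2(*((P[0]+P[1]-P[2]-P[3])[[1,0]]))),np.linalg.norm(P[0]-P[3]),np.linalg.norm(P[0]-P[1]))
a,b=f(48,462,.1),f(745,430,.1);d=a-b;print("front edge",a,b,"yaw",np.degrees(np.arctan2(-d[0],d[1])),np.linalg.norm(d))
th=np.radians(2.3);R=np.array([[np.cos(th),-np.sin(th)],[np.sin(th),np.cos(th)]])
for n,u,v,z in(("plate top c",627,265,.144),("plate front bottom",627,280,.144),("rib top",711,232,.13),("keeper",635,410,.122)):
    p=f(u,v,z);print(n,p,"rel bar",R.T@(p-c)[:2])
a,b=f(48,462,.1),f(38,75,.1);d=b-a;print("left edge yaw",np.degrees(np.arctan2(d[1],d[0])),np.linalg.norm(d))
E
```

```text
bar [ 0.46746805 -0.02728113  0.131     ] axis deg 4.823410354095617 0.07691844735219397 0.023037538895404594
front edge [0.37791188 0.18241015 0.1       ] [ 0.4002425  -0.14457266  0.1       ] yaw 3.9068324336606026 0.3277444274272104
plate top c [ 0.47578189 -0.08608121  0.144     ] rel bar [ 0.00594739 -0.05908635]
plate front bottom [ 0.46895481 -0.08622736  0.144     ] rel bar [-0.00088005 -0.0589584 ]
rib top [ 0.49210876 -0.12490457  0.13      ] rel bar [ 0.02070305 -0.09853367]
keeper [ 0.40923995 -0.09188178  0.122     ] rel bar [-0.06077373 -0.06221181]
left edge yaw 3.3252105492643396 0.18236568924077012
```

```bash
python3 -m inch '[20,40,10,-4,100, 40,80,20,-8,100, 60,120,20,-12,90, 80,160,20,-15,80, 100,200,20,-15.5,70, 120,240,20,-15.5,60, 140,280,20,-15.5,55, 160,320,20,-15.5,50, 180,360,20,-15.5,50, 200,400,20,-15.5,50]'
```

```text
t: 0.93
tool_pos: [0.376, -0.1962, 0.2384]
orientation: [-3.141, -0.081, -0.0]
force: [0.8, -0.5, 0.5]
opening: 0.0471
gripper_force: 0.0
```

```bash
python3 -m inch '[20,40,-10,1,46, 40,75,-20,1,46, 63,110,-40,1,46, 63,110,-50,1,46, 63,110,-50,1,46, 63,110,-50,1,46]'; python3 - <<'E'
from plant import robot, read_camera
import cv2
c=read_camera("top"); cv2.imwrite("pics/t1.png",c["image"])
a=cv2.resize(c["image"][165:260,230:365],None,fx=4,fy=4,interpolation=cv2.INTER_CUBIC)
c=read_camera("scene")["image"]; cv2.imwrite("pics/s1.png",c)
b=cv2.resize(c[140:260,240:400],None,fx=4,fy=4,interpolation=cv2.INTER_CUBIC)
cv2.imwrite("pics/t1c.png",a);cv2.imwrite("pics/s1c.png",b);s=robot.read_state();print(s["tool_pos"],s["orientation"],s["force"])
E
```

```text
t: 1.43
tool_pos: [0.4379, -0.0876, 0.1877]
orientation: [-3.139, -0.113, 0.004]
force: [-0.1, -0.4, 1.1]
opening: 0.0426
gripper_force: 0.0
[ 0.43862773 -0.08915416  0.18939532] [3.13912007e+00 1.08126823e-01 4.54702795e-04] [-0.43140792 -0.71512925  0.41043493]
```

View pics/s1c.png

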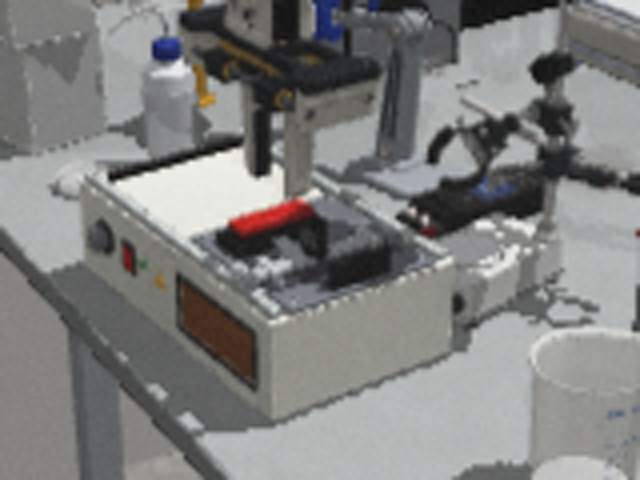

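The scene crop shows the gripper hovering over the reactor: near fingertip at ≈ (298,192) crop, red bar centre ≈ (272,215), thumb plate ≈ (312,235). I'll check the tip position against the calibration.

```bash
python3 - <<'E'
from h import *
f=lambda u,v,z:ray("scene",239.6+u/4,139.6+v/4,z)
print("near tip",f(298,192,.189),"bar",f(272,216,.131),"plate top",f(314,222,.144), f(308,222,.144))
for n,p in(("bar",(.4675,-.0273,.131)),("tcp",(.4386,-.0892,.189))):print(n,(proj("scene",p)-[239.6,139.6])*4)
E
```

```text
near tip [ 0.44827564 -0.10625113  0.189     ] bar [ 0.46517773 -0.03158088  0.131     ] plate top [ 0.47750673 -0.08196497  0.144     ] [ 0.47317267 -0.07943013  0.144     ]
bar [271.93932639 213.48287315]
tcp [277.10768575 186.72452321]
```

View pics/t1c.png

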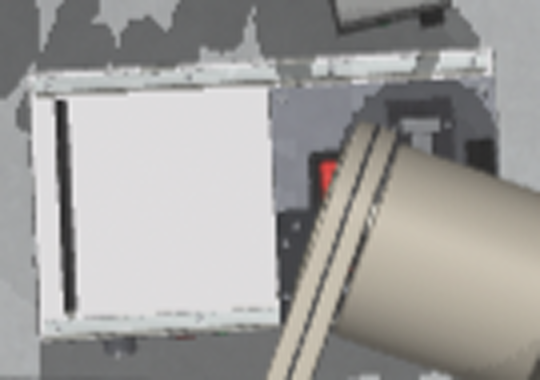

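```bash
python3 -m inch '[8,16,0,0,46, 15,31,0,0,46, 15,31,-20,0,46, 15,31,-35,0,46, 15,31,-40,0,46, 15,31,-44,0,46, 15,31,-48,0,46, 15,31,-52,0,46, 15,31,-52,0,46]'; python3 - <<'E'
from plant import robot, read_camera
import cv2
c=read_camera("scene")["image"]
b=cv2.resize(c[170:230,270:350],None,fx=8,fy=8,interpolation=cv2.INTER_CUBIC)
cv2.imwrite("pics/s2c.png",b);s=robot.read_state();print(s["tool_pos"],s["force"])
E
```

```text
t: 2.28
tool_pos: [0.4538, -0.0576, 0.1366]
orientation: [3.14, 0.108, 0.0]
force: [-0.2, 0.5, -0.2]
opening: 0.0429
gripper_force: 0.0
[ 0.45385705 -0.05745577  0.13689813] [-0.38235334  0.00362092  0.50369414]
```

View pics/s2c.png

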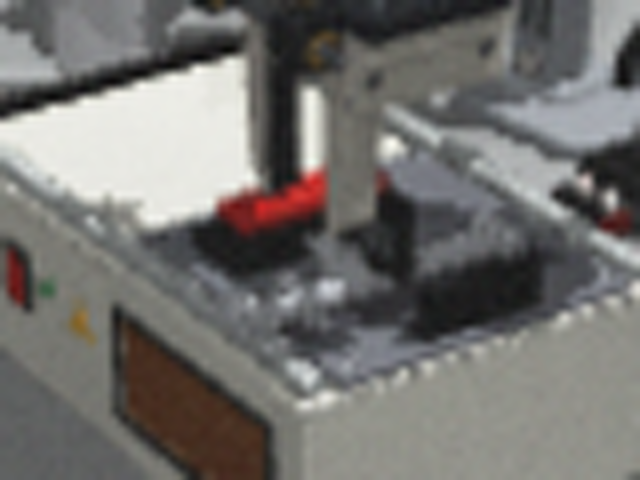

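The right fingertip (≈(350,225)) stands just in front of the black thumb plate, and the left one is over the red bar. Press down.

```bash
python3 -m inch '[0,0,-3,0,46, 0,0,-6,0,46, 0,0,-8,0,46, 0,0,-10,0,46, 0,0,-10,0,46]'; python3 -m inch '[0,0,-1,0,46, 0,0,-2,0,46, 0,0,-3,0,46, 0,0,-3,0,46,0,0,-3,0,46]'
```

```text
t: 2.75
tool_pos: [0.4542, -0.0573, 0.1269]
orientation: [3.139, 0.11, 0.002]
force: [-0.5, -1.1, 4.2]
opening: 0.0429
gripper_force: 2.3
t: 3.17
tool_pos: [0.4542, -0.0573, 0.1241]
orientation: [3.139, 0.11, 0.002]
force: [-0.0, 0.3, 5.9]
opening: 0.0429
gripper_force: 2.9
```

```bash
python3 -m inch '[0,0,-1,0,46, 0,0,-2,0,46, 0,0,-2,0,46,0,0,-2,0,46]'; python3 -m inch '[2,0,0,0,46, 4,0.3,0,0,46, 6,0.4,0,0,46, 8,0.6,0,0,46, 10,0.7,0,0,46, 10,0.7,0,0,46]'
```

```text
t: 3.5
tool_pos: [0.4542, -0.0573, 0.1223]
orientation: [3.139, 0.11, 0.002]
force: [-0.5, 0.2, 7.1]
opening: 0.0424
gripper_force: 3.4
t: 4.0
tool_pos: [0.4628, -0.0564, 0.1215]
orientation: [-3.139, -0.11, 0.004]
force: [-6.2, -0.1, 7.6]
opening: 0.0428
gripper_force: 4.2
```

```bash
python3 -m inch '[2,0.1,0,0,46, 4,0.3,0,0,46, 6,0.4,0,0,46, 8,0.6,0,0,46, 10,0.7,0,0,46, 12,0.8,0,0,46, 12,0.8,0,0,46]'; python3 -m inch '[2,0.1,0,0,46, 4,0.3,0,0,46, 5,0.4,0,0,46, 6,0.4,0,0,46, 6,0.4,0,0,46]'
```

```text
t: 4.58
tool_pos: [0.4747, -0.0555, 0.1214]
orientation: [-3.139, -0.11, 0.005]
force: [-5.2, -0.1, 8.7]
opening: 0.0428
gripper_force: 4.3
t: 5.0
tool_pos: [0.4805, -0.0551, 0.1214]
orientation: [-3.139, -0.11, 0.005]
force: [-6.6, 0.3, 8.5]
opening: 0.0425
gripper_force: 4.3
```

```bash
python3 -m inch '[1,0.1,0,0,46, 2,0.1,0,0,46, 3,0.2,0,0,46, 3,0.2,0,0,46]'; python3 -m inch '[1,0.1,0,0,46, 2,0.1,0,0,46, 2,0.1,0,0,46]';  python3 -m inch '[1,0.1,0,0,46, 2,0.1,0,0,46, 2,0.1,0,0,46]'
```

```text
t: 5.33
tool_pos: [0.4834, -0.0549, 0.1214]
orientation: [-3.139, -0.11, 0.005]
force: [-7.3, 0.2, 8.2]
opening: 0.0429
gripper_force: 4.3
t: 5.58
tool_pos: [0.484, -0.0549, 0.1214]
orientation: [-3.139, -0.109, 0.01]
force: [-15.7, 0.2, 14.7]
opening: 0.0426
gripper_force: 9.4
t: 5.83
tool_pos: [0.4842, -0.0548, 0.1213]
orientation: [-3.139, -0.109, 0.017]
force: [-26.5, 0.4, 21.8]
opening: 0.0428
gripper_force: 14.6
```

The bolt is at its stop (force rises at x≈0.484). Ease the push a little, then lift so the catch springs up.

```bash
python3 -m inch '[-1.5,0,0,0,46, -1.5,0,2,0,46, -1.5,0,5,0,46, -1.5,0,8,0,46, -1.5,0,11,0,46, -1.5,0,14,0,46, -1.5,0,14,0,46]'; python3 -m inch '[-5,0,0,0,46,-7,0,8,0,46, -7,0,25,0,46, -7,0,45,0,30, -7,0,60,0,0, -7,0,60,0,0, -7,-50,60,0,0, -7,-90,60,0,0,-7,-100,60,0,0,-7,-100,60,0,0]'
python3 - <<'E'
from plant import robot, read_camera
import cv2
c=read_camera("scene")["image"];cv2.imwrite("pics/s3.png",c)
b=cv2.resize(c[165:240,260:360],None,fx=8,fy=8,interpolation=cv2.INTER_CUBIC)
cv2.imwrite("pics/s3c.png",b);s=robot.read_state();print(s["tool_pos"],s["force"])
E
```

```text
t: 6.42
tool_pos: [0.484, -0.0546, 0.1335]
orientation: [-3.139, -0.109, 0.012]
force: [-9.4, -1.0, 1.9]
opening: 0.0426
gripper_force: 4.5
t: 7.25
tool_pos: [0.4798, -0.1579, 0.1951]
orientation: [3.139, 0.104, -0.001]
force: [-0.3, 0.7, -0.1]
opening: 0.002
gripper_force: 0.0
[ 0.47983638 -0.15610048  0.19502424] [0.01849909 0.46698668 0.2758993 ]
```

View pics/s3c.png

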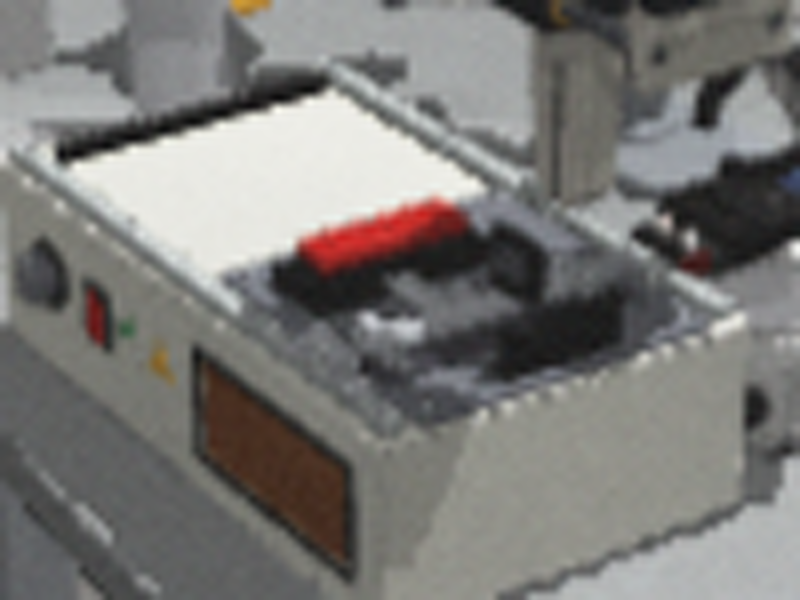

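The catch is up again with its full red height showing (≈(385,235)) and the plate is back (≈(520,260)); the rib is at ≈(560,330). Now go right of the rib, down, and push left.

```bash
python3 -m inch '[12,-12,0,0,0, 12,-12,-25,0,0, 12,-12,-50,0,0, 12,-12,-65,0,0, 12,-12,-75,0,0, 12,-12,-80,0,0,12,-12,-80,0,0]';  python3 -m inch '[0,3,0,0,0, 0,6,0,0,0, -0.6,9,0,0,0, -0.8,12,0,0,0,-1,15,0,0,0,-1.2,18,0,0,0,-1.4,21,0,0,0,-1.6,24,0,0,0,-1.6,24,0,0,0]'
```

```text
t: 7.88
tool_pos: [0.4917, -0.1658, 0.1146]
orientation: [-3.139, -0.111, 0.003]
force: [0.1, 1.0, 0.2]
opening: 0.0006
gripper_force: 0.0
t: 8.63
tool_pos: [0.4909, -0.1425, 0.1159]
orientation: [3.139, 0.11, 0.001]
force: [0.4, -1.2, 1.2]
opening: 0.0006
gripper_force: 0.3
```

```bash
python3 -m inch '[-0.3,5,0,0,0, -0.7,10,0,0,0, -1,15,0,0,0, -1.4,20,0,0,0,-1.7,25,0,0,0,-2,30,0,0,0,-2.4,35,0,0,0,-2.7,40,0,0,0,-3.1,45,0,0,0,-3.1,45,0,0,0]'
```

```text
t: 9.47
tool_pos: [0.4873, -0.0965, 0.1154]
orientation: [-3.138, -0.111, 0.001]
force: [-0.2, 0.6, -1.2]
opening: 0.0005
gripper_force: 0.0
```

```bash
python3 -m inch '[-0.3,5,0,0,0, -0.7,10,0,0,0, -1,15,0,0,0, -1.4,20,0,0,0,-1.7,25,0,0,0,-2,30,0,0,0,-2.4,35,0,0,0,-2.7,40,0,0,0,-2.7,40,0,0,0]'
```

```text
t: 10.22
tool_pos: [0.4849, -0.0565, 0.1156]
orientation: [-3.139, -0.11, -0.0]
force: [0.7, -0.1, -0.3]
opening: 0.0002
gripper_force: 0.0
```

```bash
python3 -m inch '[-0.3,4,0,0,0, -0.7,8,0,0,0, -1,12,0,0,0, -1.2,16,0,0,0]'; python3 -m inch '[-0.1,2,0,0,0, -0.3,4,0,0,0, -0.4,6,0,0,0, -0.5,8,0,0,0]';python3 - <<'E'
from plant import robot, read_camera
import cv2
c=read_camera("scene")["image"];cv2.imwrite("pics/s4.png",c)
b=cv2.resize(c[165:240,260:360],None,fx=6,fy=6,interpolation=cv2.INTER_CUBIC)
cv2.imwrite("pics/s4c.png",b);s=robot.read_state();print(s["tool_pos"],s["force"])
E
```

```text
t: 10.55
tool_pos: [0.4839, -0.0416, 0.1158]
orientation: [3.14, 0.109, 0.001]
force: [-0.0, -3.3, -0.5]
opening: 0.0003
gripper_force: 1.4
t: 10.88
tool_pos: [0.4833, -0.0337, 0.1157]
orientation: [3.14, 0.109, 0.0]
force: [1.2, -3.2, -0.9]
opening: 0.0009
gripper_force: 1.3
[ 0.48322704 -0.03337792  0.11572697] [ 0.09379161 -1.34441924  0.3189773 ]
```

View pics/s4c.png

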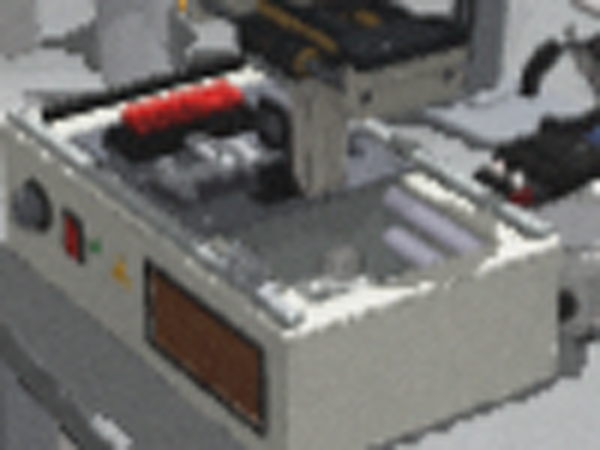

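The hatch has slid left with the catch and bolt on it, and the vials show at ≈(340,260); it's nearly open. Continue to its stop.

```bash
for i in 1; do python3 -m inch '[-0.1,1.5,0,0,0, -0.2,3,0,0,0, -0.2,4,0,0,0]'; done; python3 -m inch '[-0.1,1.5,0,0,0, -0.2,3,0,0,0, -0.2,3,0,0,0]'
```

```text
t: 11.18
tool_pos: [0.483, -0.0297, 0.1157]
orientation: [-3.14, -0.109, 0.0]
force: [0.1, -3.0, 1.0]
opening: 0.0002
gripper_force: 1.3
t: 11.43
tool_pos: [0.4827, -0.0265, 0.1157]
orientation: [-3.139, -0.11, 0.0]
force: [-0.8, -0.5, 0.1]
opening: 0.0007
gripper_force: 0.7
```

```bash
python3 -m inch '[-0.1,1.5,0,0,0, -0.2,3,0,0,0, -0.2,3,0,0,0]';  python3 -m inch '[-0.1,1.5,0,0,0, -0.2,2,0,0,0, -0.2,2,0,0,0]'
```

```text
t: 11.68
tool_pos: [0.4826, -0.0244, 0.1157]
orientation: [3.138, 0.109, -0.0]
force: [-1.1, -5.3, 0.2]
opening: 0.0005
gripper_force: 2.9
t: 11.93
tool_pos: [0.4825, -0.0242, 0.1158]
orientation: [3.135, 0.108, 0.0]
force: [0.0, -13.6, 0.5]
opening: 0.0006
gripper_force: 7.1
```

The hatch is at its stop. Back off, lift, clear away, and check.

```bash
python3 -m inch '[0,-3,0,0,0, 0,-6,0,0,0, 0,-6,10,0,0, 0,-6,35,0,0, 0,-6,70,0,0, 0,-6,110,0,0, -20,-40,120,0,0, -35,-80,120,0,0, -50,-120,120,0,0, -70,-160,120,0,0]';python3 -m inch '[-20,-40,0,0,0, -40,-80,0,0,0, -60,-120,0,0,0, -80,-160,0,0,0,-100,-200,0,0,0,-100,-200,0,0,0,-100,-200,0,0,0]';python3 - <<'E'
from plant import robot, read_camera
import cv2
c=read_camera("top")["image"];cv2.imwrite("pics/t5.png",c)
b=cv2.resize(c[165:260,225:365],None,fx=5,fy=5,interpolation=cv2.INTER_CUBIC)
cv2.imwrite("pics/t5c.png",b);s=robot.read_state();print(s["tool_pos"],s["force"])
E
```

```text
t: 12.77
tool_pos: [0.4145, -0.1781, 0.2371]
orientation: [3.139, 0.112, 0.004]
force: [0.4, -0.8, -0.5]
opening: 0.0005
gripper_force: 0.0
t: 13.35
tool_pos: [0.3129, -0.3798, 0.2362]
orientation: [3.139, 0.103, -0.0]
force: [0.5, 0.9, -0.6]
opening: 0.0003
gripper_force: 0.0
[ 0.31395989 -0.37814541  0.23605164] [ 0.25194226 -0.34257002  0.57831622]
```

View pics/t5c.png

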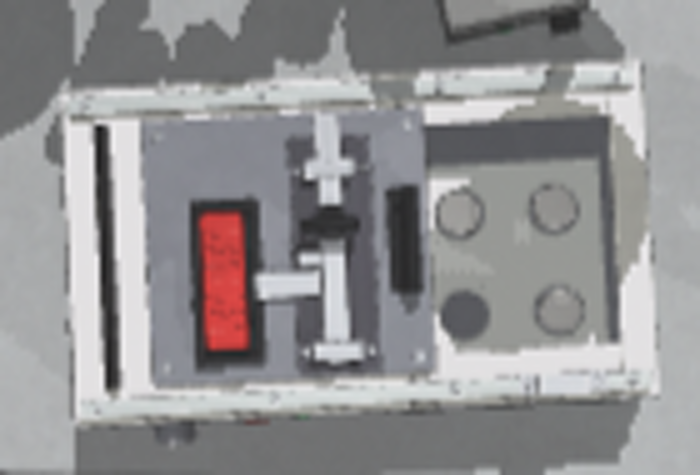

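The hatch is fully open (bar shifted ≈125 mm), the bolt is back, the catch is up, and the vials are exposed and undisturbed. The reactor outline is unmoved.

```bash
python3 -c "
from plant import job
print(job.close_job())"
```

```text
the job is handed in; nothing more can be done
None
```

The photoreactor hatch is fully open with the bolt locked back at its stop and the catch up, done in about 13.5 s. The last picture showed the reactor still in place and the vials untouched. I handed the job in, but it returned no verdict.

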